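Seal the lid of the anti-tarnish box

TASK

The white lid of the clear anti-tarnish box is only resting on its orange gasket. Press it down one corner after the other on its dark thumb pads, in any order, until each corner has snapped under its catch and the lid sits flat and sealed all round. Reach in at a slant under the lamp for the two left corners without bumping the lamp, press firmly but do not ram the lid, and leave the tools and other things on the bench as they lie.

Things in the scene. Friction and masses are not known exactly. Their poses are not given: they have to be found in the camera images.
- box: airtight anti-tarnish box: clear walls, grey rim, silver stock inside; 150 mm (its x) by 220 mm (its y), fixed to the bench. Origin under its centre on the bench, z up; +x is its far side (away from the robot), +y its left end (under the lamp). The rim is 80 mm above the bench
- lid: white lid, 150 mm (x) by 220 mm (y), plate 5 mm thick, soft orange gasket and a centring skirt below; 0.29 kg, loose. Origin at the middle of the plate's underside, axes as the box's. At the start it rests level on the gasket, underside 94 mm above the bench; sealed, 85 mm; below that the gasket is stiff (some 4 N per mm at a corner), and at 80 mm the lid meets the rim. It twists easily, so each corner goes down by itself
- lamp: LED bench lamp, fixed: base 100 x 120 x 14 mm behind the box, round column 18 mm thick, and a level bar 60 mm wide (y), 22 mm thick, its underside 235 mm above the bench. Origin at the column's foot. The bar runs along the lamp's x from 35 mm on the +x side of the column to 265 mm on the -x side (towards the robot), over the whole left end of the box
- lamp_edge (a point): point on the lower right edge of the lamp's bar, 235 mm above the bench, 170 mm to the lamp's -x and 30 mm to its -y, about over the middle of the box's left half. This edge runs along the lamp's x, 145 mm above the lid, and lies 15 to 40 mm to the right of the two left thumb pads' middles: a hand cannot come down on these pads from straight above, only leaning to the right
- catch_far_left (a point): tip of the nose of the far left snap catch, one of four sprung steel catches, 24 mm wide, on the box's near and far sides 88 mm left and right of the middle. The nose is 91 mm above the bench and leans 3 mm over the lid's edge, with a 45 degree lead-in above it; the catch reaches 100 mm above the bench and 80 mm out from the box's middle line
- pad_far_left (a point): middle of the top of the far left thumb pad: dark, round, diameter 28 mm, on the lid's corner (+53 mm in x, +90 mm in y from the lid's middle). Its z in the box's frame: 101 mm at the start, 91 to 94 mm once snapped home. Pushed down by 10 mm with 12 to 18 N it snaps under its catch and stays; let go earlier, it springs up again
- pad_far_right (a point): middle of the top of the far right thumb pad: dark, round, diameter 28 mm, on the lid's corner (+53 mm in x, -90 mm in y from the lid's middle). Its z in the box's frame: 101 mm at the start, 91 to 94 mm once snapped home. Pushed down by 10 mm with 12 to 18 N it snaps under its catch and stays; let go earlier, it springs up again
- pad_near_left (a point): middle of the top of the near left thumb pad: dark, round, diameter 28 mm, on the lid's corner (-53 mm in x, +90 mm in y from the lid's middle). Its z in the box's frame: 101 mm at the start, 91 to 94 mm once snapped home. Pushed down by 10 mm with 12 to 18 N it snaps under its catch and stays; let go earlier, it springs up again
- pad_near_right (a point): middle of the top of the near right thumb pad: dark, round, diameter 28 mm, on the lid's corner (-53 mm in x, -90 mm in y from the lid's middle). Its z in the box's frame: 101 mm at the start, 91 to 94 mm once snapped home. Pushed down by 10 mm with 12 to 18 N it snaps under its catch and stays; let go earlier, it springs up again
- pliers: pliers with red grips, 110 x 40 x 14 mm, lying in front of the box; origin at the pivot end of the grips, on the bench; loose, leave it alone
- bench_block: square steel bench block, 65 x 65 x 20 mm, beside the right end of the box; origin under its centre; loose, leave it alone
- jar: small amber glass jar with black cap, diameter 44, 50 mm tall, beside the left end of the box; origin under its centre; loose, leave it alone
- bur_stand: round white stand full of upright burs, diameter 116, about 90 mm tall; origin under its centre; loose, leave it alone
- file: flat file with wooden handle, 240 x 22 x 18 mm, long along its x; origin near the middle, on the bench; loose, leave it alone
- handpiece: rotary handpiece, silver and black, 190 x 22 x 22 mm, long along its x; origin near the middle, on the bench; loose, leave it alone
- mandrel: steel ring mandrel with dark wooden handle, 300 x 30 x 30 mm, long along its x; origin near the middle, on the bench; loose, leave it alone

How it is judged (in metres and radians):
On the way, in this order (a step that is already met when the one before it is completed fails the run):
1. a first corner is snapped home, the others not yet (z of any of pad_far_left, pad_far_right, pad_near_left, pad_near_right in the frame of box below 0.0955 m), for 0.2 s.
2. two corners are snapped home, the others not yet ((z of each of pad_far_left, pad_far_right in the frame of box below 0.0955 m or z of each of pad_far_left, pad_near_left in the frame of box below 0.0955 m or z of each of pad_far_left, pad_near_right in the frame of box below 0.0955 m or z of each of pad_far_right, pad_near_left in the frame of box below 0.0955 m or z of each of pad_far_right, pad_near_right in the frame of box below 0.0955 m or z of each of pad_near_left, pad_near_right in the frame of box below 0.0955 m)), for 0.2 s.
3. three corners are snapped home, the others not yet ((z of each of pad_far_left, pad_far_right, pad_near_left in the frame of box below 0.0955 m or z of each of pad_far_left, pad_far_right, pad_near_right in the frame of box below 0.0955 m or z of each of pad_far_left, pad_near_left, pad_near_right in the frame of box below 0.0955 m or z of each of pad_far_right, pad_near_left, pad_near_right in the frame of box below 0.0955 m)), for 0.2 s.
4. the fourth corner is snapped home (z of each of pad_far_left, pad_far_right, pad_near_left, pad_near_right in the frame of box below 0.0955 m), for 0.2 s.
At the end, for the whole second after the job is handed in: all four thumb pads are less than 95.5 mm above the box's underside (every corner snapped under its catch), and the lid is at rest (all of step 4 and linear speed of lid below 0.01 m/s); the robot touches nothing.
It fails at once if the lid is rammed: more than 80 N on it (contact force between any of the fingers, the arm and lid above 80 N).
It fails at once if the lamp is bumped: more than 5 N on it (contact force between any of the fingers, the arm and lamp above 5 N).
It fails at once if a tool or other thing on the bench is moved by more than 30 mm (distance of any of pliers, bench_block, jar, bur_stand, file, handpiece, mandrel from where it was at the start of the episode above 0.03 m).
It also fails if it takes over 48 s, if anything falls off the work surface, if the arm or the gripper's body presses on something with over 40 N, if the wrist force passes 120 N, or if a joint passes its speed limit or range.

ROBOT

A 6-joint arm with a two-finger parallel gripper is mounted at the origin on the work surface. World frame = base frame: x ahead of the robot, y to its left, z up, the work surface at z = 0. Lengths are in mm, angles in rad, forces in N, time in s.
With the tool pointing down it reaches from about 300 to 775 mm from the base axis. Payload 14.6 kg.
Tool frame: the origin (TCP) lies between the finger pads; the fingertips stand 19 mm ahead of it and the grasp point (between the pads) is the TCP; z points along the fingers, y is the line along which they close (so a half turn about z gives the same grasp; the last joint's range is limited). The gripper opens to 94 mm and grips with 3 to 60 N. Pads are 16 mm wide; open, the fingers measure 119 mm over their backs; the gripper's body (75 mm by 177 mm) begins 78 mm behind the grasp point.
Start: joints at [1.116, 0.3, 1.521, -0, 1.321, -0.067], TCP at [207.981, 509.15, 224.446] pointing down, gripper open.
Joint ranges: [-3.03, 3.03], [-0.79, 2.21], [0.23, 2.52], [-1.04, 4.18], [0, 3.07], [-2.55, 2.55]. Speed limits (rad/s): [2.22, 2.22, 2.57, 3.14, 3.14, 3.14].

INTERFACE

Orientations are given as [roll, pitch, yaw] about the fixed x, y, z axes, in that order (R = Rz(yaw) Ry(pitch) Rx(roll)).
In Python, from cell import monitor, imaging, job, find_in, trace gives the robot as it stands. The module is installed in compiled form; this text tells all that it offers.
- The arm moves only by the tool arm_command, never from a script. Its argument "steps" is a list of rows, each a list of 5 numbers: the opening, from 0 (shut) to 1 (fully open), then the shift along the tool's x, y, z in mm, then the turn about the tool's z in degrees. In form: [[gripper, dx, dy, dz, turn], ...]. A call has 1 to 20 rows; each row is the pose to reach, as a shift and turn from the pose commanded when the call began, along the tool's axes at that moment; what a row does not reach only later rows make up. A row lasts 1/8 s, in which the tool goes at most 62.5 mm and 10.7 degrees, less where a joint would pass 70% of its speed; a pose out of reach is approached as far as the arm can. A call with a gripper value outside its range is refused whole. The fingers move at their own pace and stop on an object; "force" is the grip in N (left out, the last holds). Time passes only in rows, so rows that repeat a pose let the fingers close. It gives the time, the measured TCP pose, the force, the opening and the grip force at its end, in the units of the state.
- monitor.read_state(): the state, without advancing time (a new reading comes with each control period).
- imaging.camera(name): name is "scene" or "top"; returns a dict with "img" (384x512x3 uint8, red, green, blue), "mtx" (3x3 intrinsics, pixels), "view" (4x4, takes a point from world to camera coordinates). Camera axes: x right, y down, z forward; pixel columns grow to the right and rows downward; lengths in mm; the calibration is good to about 2 mm. A picture is of the moment at which its call begins. There is no depth.
- job.sign_off(): hands the job in; it is judged then, once.
Trained networks look in a picture, given as the dict that the camera call returned (one of the last four; its "shot" number tells which), for a name from the list of things; names that differ only in an ending like _2 or _b are one class to them, and where a whole thing is asked for, a point or a joint stands for the part that bears it (a point fixed in the world has none). Each returns a list of dicts, best first, with "p" (0 to 1); they miss things now and then, are a little off and sometimes report something else, mostly with a low value. They report only what shows in the picture. A call takes as long as a camera call.
- find_in(picture, target): "rect" ([centre column, centre row, width, height] in pixels, round what is visible of it).
- trace(picture, target): "region" (384x512 bool, what is visible of it) and "rect" ([centre column, centre row, width, height] in pixels, round what is visible of it).
The state is a dict: "clock": time; "joints": joint angles; "qd": joint speeds; "effort": joint torques, N m; "eef_pos": TCP position; "eef_rot": TCP orientation; "wrist_force": force on the tool from outside, world axes, zero at the start; "moment": the same for the moment, N m; "finger_gap": finger opening in mm; "finger_force": force on a finger pad.
Only numpy, scipy, OpenCV 4.12 (cv2) and the standard library are available. Lean on these libraries where they do the work, as an engineer would, in place of code of your own. Each camera call takes 0.05 s, during which the arm holds its last target. There are 200 camera calls.

## Working session

There is one attempt and no reset: what is moved stays moved. The work goes in short steps, Python scripts to look and compute and a tool call to move; the robot and the scene stay as the last step left them, time stands still between calls to the robot, and variables do not carry over. Pictures are saved under pics/ and viewed, at most 10 in all, crops included, and the job is handed in when it is done.

Besides the shell and the picture viewer there is one more tool, called after "Call:" as name(argument=value, ...) on one line, values as JSON. arm_command: Moves the arm, as the interface text tells. Its arguments: {"type":"object","properties":{"steps":{"type":"array","items":{"type":"array","items":{"type":"number"}}},"force":{"type":"number"}},"required":["steps"]}

```bash
mkdir -p pics; cat > h.py <<'E'
import numpy as np, cv2
from cell import monitor, imaging, job, find_in, trace
def ray(c,u,v):
    K=c["mtx"];V=c["view"];R=V[:3,:3];o=-R.T@V[:3,3]
    return o,R.T@np.linalg.inv(K)@np.array([u,v,1.])
def atz(c,u,v,z):
    o,d=ray(c,u,v);return o+d*(z-o[2])/d[2]
def save(c,n): cv2.imwrite(f"pics/{n}.png",cv2.resize(c["img"][:,:,::-1],(800,600)))
E
python3 - <<'E'
from h import *
np.set_printoptions(precision=1,suppress=True)
s=monitor.read_state();print(s)
for n in("top","scene"):
    c=imaging.camera(n);save(c,n+"1")
    o,_=ray(c,0,0);print(n,o)
    for t,z in[("pad_far_left",101),("pad_far_right",101),("pad_near_left",101),("pad_near_right",101),("lid",99),("lamp",250),("lamp_edge",235)]:
        for r in find_in(c,t)[:4]:
            q=r["rect"];print(t,round(r["p"],2),np.array(q),atz(c,q[0],q[1],z))
E
```

```text
{'clock': 0.0, 'joints': array([ 1.1,  0.3,  1.5, -0. ,  1.3, -0.1]), 'qd': array([ 0., -0.,  0.,  0., -0.,  0.]), 'effort': array([ -0. , -53.2, -35.3,   0.1,   0. ,  -0. ]), 'eef_pos': array([207.9, 508.9, 223.9]), 'eef_rot': array([-3.1, -0. ,  2.8]), 'wrist_force': array([ 0. ,  0.2, -0.3]), 'moment': array([0.1, 0.1, 0. ]), 'finger_force': 0.0, 'finger_gap': 94.09079852751155}
top [ 386.4    5.1 1221.3]
pad_far_left 0.74 [225.8 192.8  12.7  12.1] [479.3  92.  101. ]
pad_far_left 0.62 [261.4 196.   17.7  48.6] [469.4 -16.3 101. ]
pad_far_right 0.9 [301.1 191.3  27.2  49. ] [ 483.5 -137.2  101. ]
pad_near_left 0.91 [260.8 196.6  14.6  49.4] [467.6 -14.5 101. ]
pad_near_right 0.56 [304.1 189.2  32.1  46.9] [ 489.9 -146.5  101. ]
lid 0.71 [282.9 192.6  59.7  56.6] [479.8 -81.9  99. ]
lid 0.16 [302.  191.2  28.7  50.1] [ 484.  -140.2   99. ]
lamp 0.59 [242.9 171.9  40.4 112.4] [522.5  35.4 250. ]
lamp_edge 0.89 [241.4 173.4  40.5 114.4] [520.5  39.9 235. ]
lamp_edge 0.71 [336.  194.9  25.   22.9] [ 462.1 -213.6  235. ]
scene [ 877.   398.8 1095.9]
pad_far_left 0.66 [262.4 201.9  32.4  37.9] [480.3  33.1 101. ]
pad_far_right 0.73 [220.4 173.6  47.6  42.4] [ 506.5 -128.8  101. ]
pad_near_left 0.64 [261.6 201.2  38.9  38. ] [480.4  29.8 101. ]
pad_near_right 0.85 [219.9 172.1  49.3  43.5] [ 504.  -134.1  101. ]
lid 0.9 [239.3 185.2  84.2  68.5] [490.9 -58.2  99. ]
lid 0.47 [220.2 171.9  48.2  43. ] [ 502.1 -135.1   99. ]
lamp 0.93 [249.  209.4  93.6 128.6] [579.4  80.3 250. ]
lamp_edge 0.84 [251.9 211.8  90.5 129.6] [573.4  84.7 235. ]
```

View pics/top1.png

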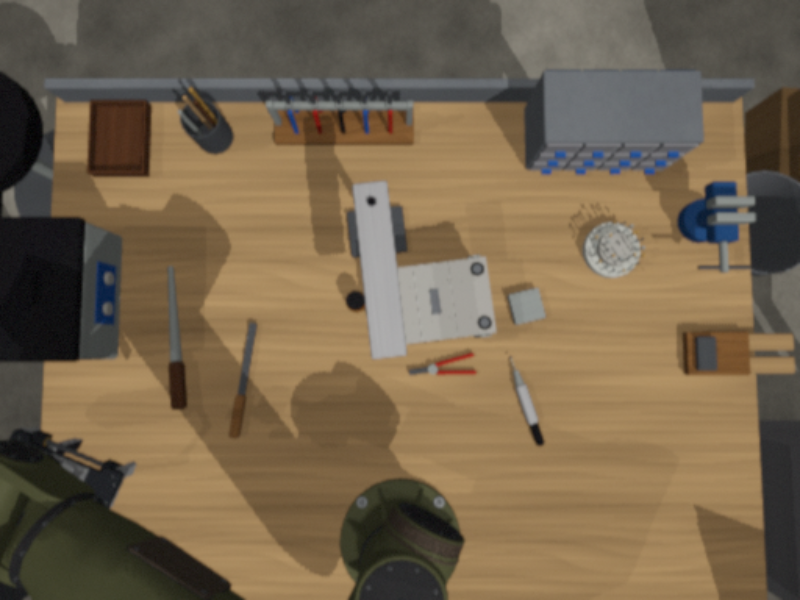

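View pics/scene1.png

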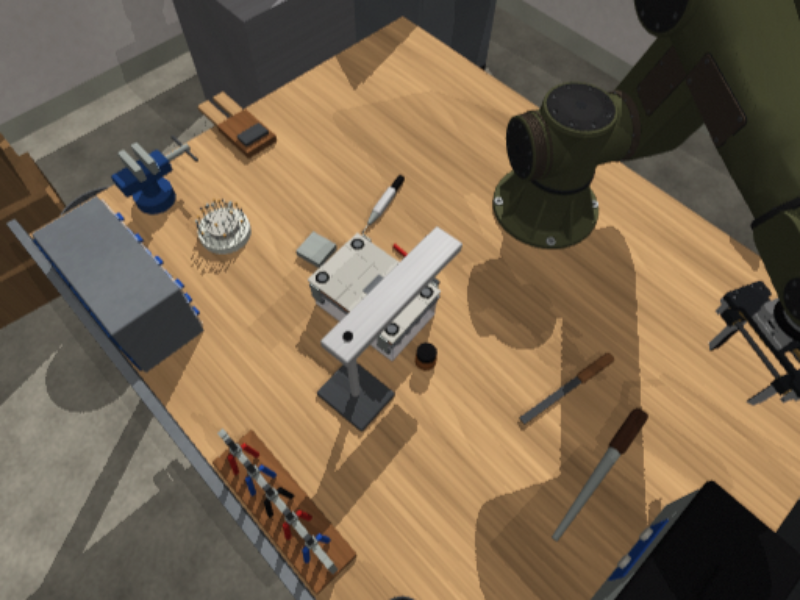

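```bash
python3 - <<'E'
from h import *
np.set_printoptions(precision=2,suppress=True)
s=monitor.read_state();print(s["eef_rot"],s["joints"])
from scipy.spatial.transform import Rotation as Ro
print(Ro.from_euler("xyz",s["eef_rot"]).as_matrix())
def blob(c,u,v,r=9):
    g=cv2.cvtColor(c["img"],cv2.COLOR_RGB2GRAY);u=int(u);v=int(v)
    p=g[v-r:v+r+1,u-r:u+r+1];m=(p<110).astype(np.uint8)
    n,l,st,ce=cv2.connectedComponentsWithStats(m)
    k=[(abs(ce[i]-r).sum(),i) for i in range(1,n) if st[i][4]>8];i=min(k)[1]
    return ce[i]+[u-r,v-r],st[i]
t=imaging.camera("top");sc=imaging.camera("scene")
F=1.5625
P={}
for c,lst in((t,[("FR",477,268),("NR",485,322)]),(sc,[("FL",392,328),("NL",430,291),("FR",322,277),("NR",357,243)])):
    for n,u,v in lst:
        b,st=blob(c,u/F,v/F);print(n,b,st,atz(c,*b,101))
# lamp bar top corners z=257
for u,v in((353,183),(388,181),(405,355),(373,358)): print("bar top",atz(t,u/F,v/F,257))
for u,v in((437,228),(462,243),(348,361),(322,342)): print("bar sc",atz(sc,u/F,v/F,257))
for n,u,v in(("top",0,0),):pass
for c in (t,sc):
    p=c["img"]
cv2.imwrite("pics/z.png",np.hstack([cv2.resize(sc["img"][135:245,190:290][:,:,::-1],(400,440),interpolation=2),cv2.resize(sc["img"][160:270,422:512][:,:,::-1],(360,440),interpolation=2)]))
E
```

```text
[-3.14  0.    2.75] [ 1.12  0.3   1.52 -0.    1.32 -0.07]
[[-0.93  0.38 -0.  ]
 [ 0.38  0.93 -0.  ]
 [-0.   -0.   -1.  ]]
FR [304.85 171.59] [ 5  6  9  8 54] [ 543.99 -149.42  101.  ]
NR [309.73 206.18] [ 5  5  9  9 56] [ 438.15 -162.91  101.  ]
FL [248.14 210.35] [ 0  0 15 19 92] [530.94  24.76 101.  ]
NL [273.35 183.99] [ 0  0 15 14 79] [411.97  11.01 101.  ]
FR [205.88 177.12] [ 5  6  9  7 43] [ 547.96 -149.7   101.  ]
NR [228.28 155.85] [ 5  7  9  7 39] [ 443.6  -162.85  101.  ]
bar top [668.51  80.44 257.  ]
bar top [671.92  20.82 257.  ]
bar top [376.5   -7.34 257.  ]
bar top [371.64  45.88 257.  ]
bar sc [385.5   -3.38 257.  ]
bar sc [376.59  49.07 257.  ]
bar sc [668.48  82.58 257.  ]
bar sc [676.95  30.02 257.  ]
```

View pics/z.png

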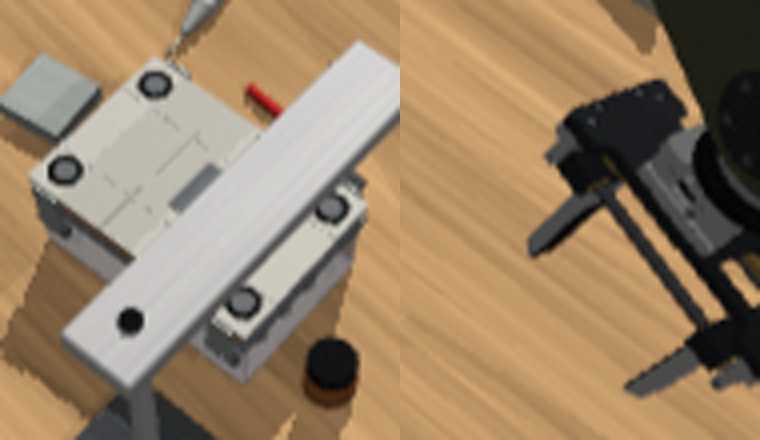

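Call:
arm_command(steps=[[0,40,0,0,10],[0,90,5,0,20],[0,140,10,0,30],[0,190,15,0,40],[0,240,20,0,50],[0,300,20,0,62],[0,300,20,0,62]], force=20)

```text
clock: 1.78
eef_pos: [-65.6, 641.6, 223.7]
eef_rot: [-3.141, 0.001, 1.672]
wrist_force: [0.6, -0.4, 0.1]
finger_gap: 27.5
finger_force: 0.0
```

Call:
arm_command(steps=[[0,60,0,0,0],[0,120,0,0,0],[0,180,0,0,0],[0,240,0,0,0],[0,300,0,0,0],[0,360,0,0,0],[0,360,0,0,0]])

```text
clock: 2.65
eef_pos: [-82.0, 840.4, 194.2]
eef_rot: [3.141, -0.045, 1.672]
wrist_force: [-0.4, -0.2, 0.9]
finger_gap: 0.1
finger_force: 0.0
```

```bash
python3 -c "
from h import *
print(monitor.read_state())"
```

```text
{'clock': 2.65, 'joints': array([1.62415608, 1.13958162, 0.2350682 , 0.00180853, 1.7219212 ,
       1.52348489]), 'qd': array([ 0.00472542,  0.03562777, -0.0163065 , -0.00021291, -0.06667114,
        0.00468135]), 'effort': array([-1.56309195e-01, -8.85542750e+01, -3.54278433e+01,  2.14111595e-02,
       -1.48334443e-01, -2.55285914e-02]), 'eef_pos': array([-81.98921481, 840.4067718 , 194.22328459]), 'eef_rot': array([ 3.14123562, -0.04505544,  1.67178809]), 'wrist_force': array([-0.41912097, -0.16151288,  0.8659903 ]), 'moment': array([-0.09948879,  0.04099324, -0.0549324 ]), 'finger_force': 0.0, 'finger_gap': 0.1411301335250466}
```

Call:
arm_command(steps=[[0,60,0,0,0],[0,120,0,0,0],[0,180,0,0,0],[0,240,0,0,0],[0,300,0,0,0],[0,360,0,0,0],[0,420,0,0,0],[0,480,0,0,0]])

```text
clock: 3.65
eef_pos: [-85.4, 861.7, 146.8]
eef_rot: [3.141, -0.085, 1.672]
wrist_force: [-0.1, 0.1, -0.2]
finger_gap: 0.2
finger_force: 0.0
```

Call:
arm_command(steps=[[0,0,0,0,0],[0,0,0,0,0]])

```text
clock: 3.9
eef_pos: [-85.4, 861.7, 147.4]
eef_rot: [3.141, -0.086, 1.672]
wrist_force: [0.4, -0.6, -0.2]
finger_gap: 0.3
finger_force: 0.0
```

```bash
python3 -c "
from h import *
print(monitor.read_state()['joints'])"
```

```text
[1.62623812 1.19610513 0.23537113 0.00368783 1.62449004 1.52568483]
```

Call:
arm_command(steps=[[0,60,0,-30,0],[0,120,0,-60,0],[0,200,0,-100,0],[0,400,0,-150,0],[0,600,0,-200,0],[0,800,0,-200,0],[0,1000,0,-200,0],[0,1000,0,-200,0]])

```text
clock: 4.9
eef_pos: [-85.9, 861.1, 194.8]
eef_rot: [3.141, -0.128, 1.672]
wrist_force: [0.1, -0.2, -0.8]
finger_gap: 0.7
finger_force: 0.0
```

```bash
python3 -c "
from h import *
print(monitor.read_state()['joints'])"
```

```text
[1.6262887  1.1405692  0.2358988  0.00553828 1.63737298 1.52614574]
```

Call:
arm_command(steps=[[0,60,0,-30,0],[0,400,0,-100,0],[0,1000,0,-100,0]])

```text
clock: 5.28
eef_pos: [-86.7, 867.2, 216.1]
eef_rot: [3.141, -0.174, 1.672]
wrist_force: [0.0, -0.3, -0.7]
finger_gap: 0.5
finger_force: 0.0
```

Call:
arm_command(steps=[[0,1000,0,0,0],[0,1000,0,0,0],[0,1000,0,0,0]])

```text
clock: 5.65
eef_pos: [-88.4, 882.0, 199.9]
eef_rot: [3.141, -0.214, 1.672]
wrist_force: [0.1, 0.9, -0.3]
finger_gap: 0.6
finger_force: 0.0
```

Call:
arm_command(steps=[[0,1000,0,-1000,0],[0,1000,0,-1000,0],[0,1000,0,-1000,0]])

```text
clock: 6.02
eef_pos: [-85.8, 854.7, 309.0]
eef_rot: [3.141, -0.251, 1.672]
wrist_force: [-0.0, 0.6, 0.5]
finger_gap: 0.6
finger_force: 0.0
```

Call:
arm_command(steps=[[0,1000,0,0,0],[0,1000,0,0,0],[0,1000,0,0,0]])

```text
clock: 6.4
eef_pos: [-87.8, 873.3, 289.7]
eef_rot: [3.141, -0.292, 1.672]
wrist_force: [-0.1, 0.1, 0.2]
finger_gap: 0.2
finger_force: 0.0
```

Call:
arm_command(steps=[[0,1000,0,0,0],[0,1000,0,0,0]])

```text
clock: 6.65
eef_pos: [-89.1, 886.3, 286.3]
eef_rot: [3.141, -0.335, 1.672]
wrist_force: [0.6, 0.4, 0.3]
finger_gap: 0.2
finger_force: 0.0
```

Call:
arm_command(steps=[[0,1000,0,0,0],[0,1000,0,0,0]])

```text
clock: 6.9
eef_pos: [-90.3, 897.0, 288.2]
eef_rot: [3.141, -0.378, 1.672]
wrist_force: [-0.0, 0.2, 0.0]
finger_gap: 0.5
finger_force: 0.0
```

Call:
arm_command(steps=[[0,1000,0,0,0],[0,1000,0,0,0]])

```text
clock: 7.15
eef_pos: [-91.3, 906.3, 295.1]
eef_rot: [3.141, -0.423, 1.672]
wrist_force: [0.6, 0.7, 0.2]
finger_gap: 0.2
finger_force: 0.0
```

Call:
arm_command(steps=[[0,1000,0,0,0],[0,1000,0,0,0]])

```text
clock: 7.4
eef_pos: [-92.2, 913.7, 305.7]
eef_rot: [3.141, -0.466, 1.672]
wrist_force: [0.1, -0.4, -0.2]
finger_gap: 0.8
finger_force: 0.0
```

Call:
arm_command(steps=[[0,1000,0,0,0],[0,1000,0,0,0]])

```text
clock: 7.65
eef_pos: [-92.7, 919.5, 319.9]
eef_rot: [3.141, -0.508, 1.672]
wrist_force: [0.3, -0.3, 0.1]
finger_gap: 0.5
finger_force: 0.0
```

Call:
arm_command(steps=[[0,1000,0,0,0],[0,1000,0,0,0]])

```text
clock: 7.9
eef_pos: [-93.2, 923.8, 337.2]
eef_rot: [3.141, -0.55, 1.672]
wrist_force: [-0.4, -0.4, -0.2]
finger_gap: 0.7
finger_force: 0.0
```

Call:
arm_command(steps=[[0,1000,0,0,0],[0,1000,0,0,0]])

```text
clock: 8.15
eef_pos: [-93.5, 926.5, 357.2]
eef_rot: [3.141, -0.592, 1.672]
wrist_force: [-0.5, -0.3, -0.2]
finger_gap: 0.4
finger_force: 0.0
```

Call:
arm_command(steps=[[0,1000,0,0,0],[0,1000,0,0,0]])

```text
clock: 8.4
eef_pos: [-93.7, 927.6, 379.6]
eef_rot: [3.141, -0.633, 1.672]
wrist_force: [1.2, -0.7, 0.5]
finger_gap: 0.3
finger_force: 0.0
```

Call:
arm_command(steps=[[0,0,0,-40,0],[0,0,0,-80,0]])

```text
clock: 8.65
eef_pos: [-88.9, 879.8, 444.1]
eef_rot: [3.141, -0.631, 1.672]
wrist_force: [0.7, 0.5, 0.5]
finger_gap: 0.2
finger_force: 0.0
```

```bash
cat >> h.py <<'E'
from scipy.spatial.transform import Rotation as Ro
np.set_printoptions(precision=2,suppress=True)
def sh(*pts):
    s=monitor.read_state();R=Ro.from_euler("xyz",s["eef_rot"]).as_matrix()
    for p in pts: print(p,"->",(R.T@(np.array(p)-s["eef_pos"])).round(1))
E
python3 -c "
from h import *
sh((150,700,430),(350,480,430),(470,150,430),(530,-160,400))"
```

```text
(150, 700, 430) -> [-172.2  219.6 -108.3]
(350, 480, 430) -> [-365.2  396.4 -249.3]
(470, 150, 430) -> [-640.   482.6 -450.2]
(530, -160, 400) -> [-911.5  511.1 -611.6]
```

Call:
arm_command(steps=[[0,-60,75,-38,0],[0,-115,150,-72,0],[0,-172,220,-108,0],[0,-220,265,-145,0],[0,-270,310,-180,0],[0,-320,355,-215,0],[0,-365,396,-249,0],[0,-410,410,-282,0],[0,-456,425,-316,0],[0,-500,440,-350,0],[0,-545,453,-383,0],[0,-590,468,-416,0],[0,-640,483,-450,0],[0,-640,483,-450,0]])

```text
clock: 10.4
eef_pos: [439.8, 219.3, 430.0]
eef_rot: [3.139, -0.632, 1.673]
wrist_force: [0.3, 0.1, 0.6]
finger_gap: 0.5
finger_force: 0.0
```

```bash
python3 -c "
from h import *
s=monitor.read_state();print(s['joints'],s['eef_pos'],s['eef_rot'])
sh((530,-160,400),(546,-155,180),(546.5,-154,150),(546.5,-154,125))"
```

```text
[0.08 0.02 1.48 0.63 1.64 0.02] [439.82 219.3  430.05] [ 3.14 -0.63  1.67]
(530, -160, 400) -> [-329.6   51.5 -204. ]
(546, -155, 180) -> [-456.9   67.5  -24.5]
(546.5, -154, 150) -> [-473.8   68.     0.3]
(546.5, -154, 125) -> [-488.6   68.    20.4]
```

Call:
arm_command(steps=[[0,-50,10,-34,0],[0,-100,18,-68,0],[0,-150,26,-100,0],[0,-200,34,-135,0],[0,-250,42,-170,0],[0,-290,48,-190,0],[0,-330,52,-204,0],[0,-365,57,-155,0],[0,-400,62,-105,0],[0,-440,66,-50,0],[0,-474,68,0,0],[0,-474,68,0,0],[0,-474,68,0,0],[0,-474,68,0,0],[0,-474,68,0,0]])

```text
clock: 12.28
eef_pos: [546.4, -152.7, 151.2]
eef_rot: [3.138, -0.63, 1.674]
wrist_force: [-0.7, 0.1, -0.0]
finger_gap: 0.5
finger_force: 0.0
```

```bash
python3 -c "
from h import *
s=monitor.read_state();print(s['joints'],s['eef_pos'],s['eef_rot'])
t=imaging.camera('top');c=imaging.camera('scene')
cv2.imwrite('pics/a.png',np.hstack([cv2.resize(t['img'][130:250,220:370][:,:,::-1],(400,320),interpolation=2),cv2.resize(c['img'][110:230,160:310][:,:,::-1],(400,320),interpolation=2)]))
sh((546.5,-154.4,128),(546.5,-154.4,109))"
```

```text
[-0.55  0.6   1.38  0.49  1.57 -0.75] [ 546.43 -152.71  151.19] [ 3.14 -0.63  1.67]
(546.5, -154.4, 128) -> [-14.7   0.1  17. ]
(546.5, -154.4, 109) -> [-25.9   0.1  32.3]
```

View pics/a.png

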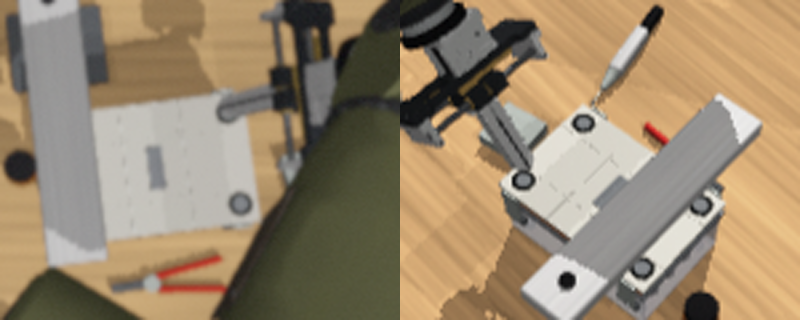

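Call:
arm_command(steps=[[0,-8,0,9,0],[0,-15,0,17,0],[0,-18,0,21,0],[0,-20,0,24,0],[0,-22,0,27,0],[0,-24,0,30,0],[0,-25,0,31,0],[0,-26,0,32,0],[0,-26,0,32,0]])

```text
clock: 13.5
eef_pos: [546.8, -154.6, 110.2]
eef_rot: [3.138, -0.632, 1.674]
wrist_force: [-2.8, -1.7, 16.4]
finger_gap: 0.3
finger_force: 8.4
```

Call:
arm_command(steps=[[0,-0.6,0,0.8,0],[0,-1.2,0,1.6,0],[0,-1.2,0,1.6,0]])

```text
clock: 13.88
eef_pos: [546.9, -154.6, 108.9]
eef_rot: [3.137, -0.632, 1.674]
wrist_force: [-4.2, -0.6, 22.1]
finger_gap: 0.3
finger_force: 11.2
```

Call:
arm_command(steps=[[0,6,0,-8,0],[0,18,0,-24,0],[0,24,0,-32,0],[0,24,0,-32,0]])

```text
clock: 14.38
eef_pos: [546.4, -154.1, 147.0]
eef_rot: [3.14, -0.631, 1.673]
wrist_force: [-0.1, 0.1, -0.6]
finger_gap: 0.3
finger_force: 0.0
```

```bash
python3 -c "
from h import *
c=imaging.camera('scene')
cv2.imwrite('pics/b.png',cv2.resize(c['img'][130:210,180:290][:,:,::-1],(770,560),interpolation=2))
s=monitor.read_state();print(s['eef_pos'])
x,y=441.5,-167.8
sh((x+40,y,152),(x,y,152),(x,y,128),(x,y,108))"
```

```text
[ 546.14 -153.99  146.28]
(481.5, -167.8, 152) -> [ -2.4 -65.7  -8.9]
(441.5, -167.8, 152) -> [   0.8 -105.5   -6.6]
(441.5, -167.8, 128) -> [ -13.3 -105.5   12.8]
(441.5, -167.8, 108) -> [ -25.1 -105.5   28.9]
```

View pics/b.png

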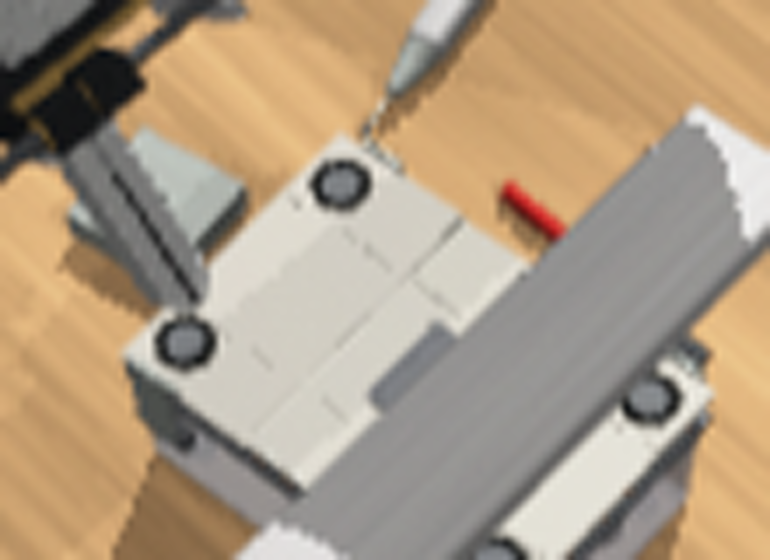

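Call:
arm_command(steps=[[0,-2,-40,-8,0],[0,0,-80,-7,0],[0,1,-105.5,-6,0],[0,1,-105.5,-6,0],[0,-8,-105.5,5,0],[0,-13,-105.5,13,0],[0,-17,-105.5,18,0],[0,-19,-105.5,21,0],[0,-21,-105.5,24,0],[0,-23,-105.5,26,0],[0,-24,-105.5,27.5,0],[0,-25,-105.5,29,0],[0,-25,-105.5,29,0]])

```text
clock: 16.05
eef_pos: [441.8, -167.7, 109.2]
eef_rot: [3.14, -0.632, 1.673]
wrist_force: [-4.3, -0.6, 16.7]
finger_gap: 0.4
finger_force: 8.1
```

Call:
arm_command(steps=[[0,-0.6,0,0.8,0],[0,-1.2,0,1.6,0],[0,-1.2,0,1.6,0],[0,6,0,-8,0],[0,18,0,-24,0],[0,30,0,-40,0],[0,30,0,-40,0]])

```text
clock: 16.92
eef_pos: [442.0, -167.4, 159.6]
eef_rot: [3.138, -0.63, 1.674]
wrist_force: [0.1, -0.1, -0.9]
finger_gap: 0.8
finger_force: 0.0
```

```bash
python3 -c "
from h import *
t=imaging.camera('top');c=imaging.camera('scene')
cv2.imwrite('pics/c.png',np.hstack([cv2.resize(t['img'][130:250,220:370][:,:,::-1],(400,320),interpolation=2),cv2.resize(c['img'][130:230,180:305][:,:,::-1],(400,320),interpolation=2)]))
s=monitor.read_state();print(s['eef_pos'],s['eef_rot'])
x,y=523.5,24.2
sh((529,-60,216),(529,-35,216),(x,y,135),(x,y,125),(x,y,107.5))"
```

```text
[ 441.36 -167.03  157.93] [ 3.14 -0.63  1.67]
(529, -60, 216) -> [113.1  98.   10.8]
(529, -35, 216) -> [133.2 100.5  25.5]
(523.5, 24.2, 135) -> [133.3 101.  126. ]
(523.5, 24.2, 125) -> [127.4 101.  134.1]
(523.5, 24.2, 107.5) -> [117.1 100.9 148.2]
```

View pics/c.png

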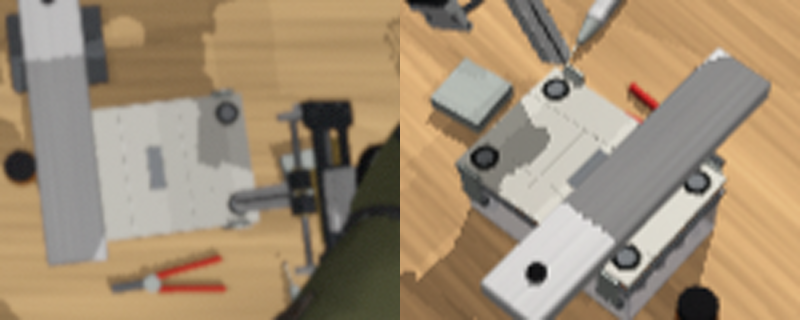

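Call:
arm_command(steps=[[0,40,33,4,0],[0,80,66,8,0],[0,113,98,11,0],[0,133,101,25,0],[0,133,101,25,0],[0,133,101,55,0],[0,133,101,85,0],[0,133,101,110,0],[0,133,101,126,0],[0,133,101,126,0]])

```text
clock: 18.27
eef_pos: [523.3, 23.8, 134.3]
eef_rot: [-3.14, -0.632, 1.671]
wrist_force: [-0.7, 0.3, 0.2]
finger_gap: 0.5
finger_force: 0.0
```

```bash
python3 -c "
from h import *
t=imaging.camera('top');c=imaging.camera('scene')
cv2.imwrite('pics/d.png',np.hstack([cv2.resize(t['img'][120:240,210:335][:,:,::-1],(400,384),interpolation=2),cv2.resize(c['img'][140:236,200:300][:,:,::-1],(400,384),interpolation=2)]))
s=monitor.read_state();print(s['eef_pos'],s['eef_rot'],s['wrist_force'])
x,y=523.5,24.2
sh((x,y,125),(x,y,107.5))"
```

```text
[523.95  23.28 135.46] [ 3.14 -0.63  1.67] [-0.05 -0.85 -0.21]
(523.5, 24.2, 125) -> [-5.4 -0.4  9. ]
(523.5, 24.2, 107.5) -> [-15.7  -0.4  23.1]
```

View pics/d.png

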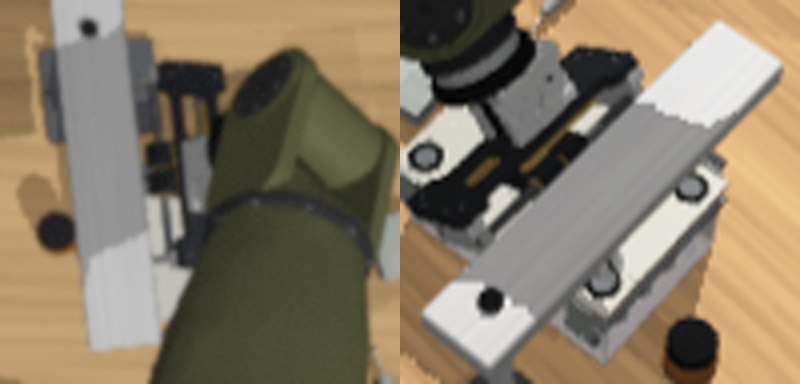

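Call:
arm_command(steps=[[0,-3,0,5,0],[0,-5.5,0,9,0],[0,-8,0,12.5,0],[0,-10,0,15,0],[0,-11.5,0,17.5,0],[0,-13,0,19.5,0],[0,-14,0,21,0],[0,-15,0,22,0],[0,-15,0,22,0]])

```text
clock: 19.5
eef_pos: [524.3, 24.9, 109.9]
eef_rot: [3.138, -0.633, 1.674]
wrist_force: [-1.7, -0.5, 16.7]
finger_gap: 0.3
finger_force: 8.3
```

Call:
arm_command(steps=[[0,-0.6,0,0.8,0],[0,-1,0,1.4,0],[0,-1,0,1.4,0]])

```text
clock: 19.88
eef_pos: [524.3, 24.9, 108.7]
eef_rot: [3.137, -0.633, 1.674]
wrist_force: [-4.0, -1.8, 21.6]
finger_gap: 0.2
finger_force: 10.8
```

Call:
arm_command(steps=[[0,5,0,-7,0],[0,10,0,-16,0],[0,15,0,-36,0],[0,15,0,-36,0]])

```text
clock: 20.38
eef_pos: [524.9, 15.3, 145.4]
eef_rot: [3.139, -0.631, 1.673]
wrist_force: [1.2, -0.4, 0.6]
finger_gap: 0.6
finger_force: 0.0
```

```bash
python3 -c "
from h import *
s=monitor.read_state();print(s['eef_pos'],s['eef_rot'],s['wrist_force'])
x,y=418.7,11.4
sh((x+1,y-10,148),(x,y,135),(x,y,125),(x,y,107.5))"
```

```text
[524.94  15.27 145.39] [ 3.14 -0.63  1.67] [ 1.24 -0.37  0.64]
(419.7, 1.4000000000000004, 148) -> [  -0.9 -106.1   -4.2]
(418.7, 11.4, 135) -> [  -0.5 -106.1   12.2]
(418.7, 11.4, 125) -> [  -6.4 -106.1   20.3]
(418.7, 11.4, 107.5) -> [ -16.7 -106.2   34.4]
```

Call:
arm_command(steps=[[0,-1,-35,-5,0],[0,-1,-70,-5,0],[0,-1,-106,-4,0],[0,-1,-106,-4,0],[0,-0.5,-106,12,0],[0,-4,-106,16.5,0],[0,-6.5,-106,20.5,0],[0,-9,-106,24,0],[0,-11,-106,26.5,0],[0,-13,-106,29,0],[0,-14.5,-106,31.5,0],[0,-16,-106,33.5,0],[0,-16,-106,33.5,0]])

```text
clock: 22.0
eef_pos: [418.5, 12.0, 108.9]
eef_rot: [3.14, -0.633, 1.673]
wrist_force: [-5.5, -1.7, 15.8]
finger_gap: 0.4
finger_force: 8.2
```

Call:
arm_command(steps=[[0,-0.6,0,0.8,0],[0,-1,0,1.4,0],[0,-1,0,1.4,0]])

```text
clock: 22.38
eef_pos: [418.5, 12.0, 107.6]
eef_rot: [3.14, -0.633, 1.673]
wrist_force: [-6.6, -2.4, 22.2]
finger_gap: 0.6
finger_force: 11.3
```

Retract along the slant and look.

Call:
arm_command(steps=[[0,5,0,-7,0],[0,10,0,-16,0],[0,15,0,-50,0],[0,10,0,-100,0],[0,0,0,-150,0],[0,-20,0,-200,0],[0,-80,0,-250,0],[0,-140,0,-290,0],[0,-200,0,-310,0],[0,-200,0,-310,0]])

```text
clock: 23.62
eef_pos: [452.4, -333.5, 236.9]
eef_rot: [-3.141, -0.633, 1.669]
wrist_force: [0.7, 1.1, -0.1]
finger_gap: 0.4
finger_force: 0.0
```

```bash
python3 -c "
from h import *
t=imaging.camera('top');c=imaging.camera('scene')
cv2.imwrite('pics/e.png',np.hstack([cv2.resize(t['img'][140:230,240:330][:,:,::-1],(390,390),interpolation=2),cv2.resize(c['img'][140:236,195:296][:,:,::-1],(410,390),interpolation=2)]))
s=monitor.read_state();print(s['eef_pos'],s['wrist_force'])
F=1.5625
def blob(c,u,v,r=9):
    g=cv2.cvtColor(c['img'],cv2.COLOR_RGB2GRAY);u=int(u);v=int(v)
    m=(g[v-r:v+r+1,u-r:u+r+1]<110).astype(np.uint8)
    n,l,st,ce=cv2.connectedComponentsWithStats(m)
    i=min((abs(ce[i]-r).sum(),i) for i in range(1,n) if st[i][4]>8)[1]
    return ce[i]+[u-r,v-r]
for n,u,v in (('FR',322,277),('NR',357,243),('FL',392,328),('NL',430,291)): print(n,blob(c,u/F,v/F))
V=c['view'];K=c['mtx']
for z in(101,92):
  p=K@(V[:3]@np.array([546,-150,z,1]));print(z,p[:2]/p[2])
"
```

```text
[ 452.4  -332.74  236.82] [-0.34 -0.29 -0.4 ]
FR [206.17 178.95]
NR [228.37 157.6 ]
FL [248.34 211.3 ]
NL [273.47 184.38]
101 [206.31 176.69]
92 [206.59 178.23]
```

View pics/e.png

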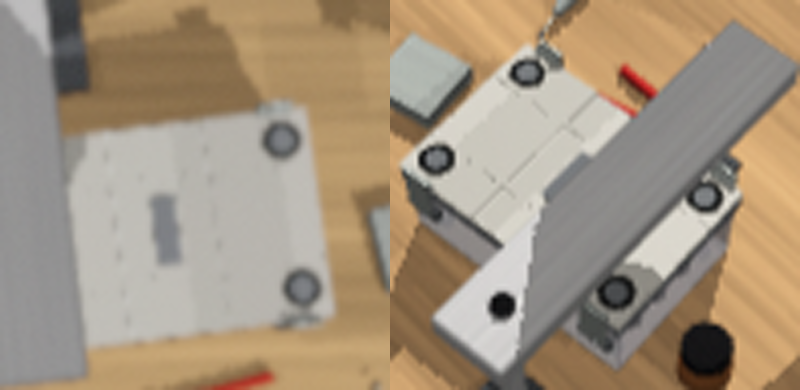

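```bash
python3 -c "
from h import *
c=imaging.camera('scene');a=cv2.imread('pics/scene1.png',0);b=cv2.resize(cv2.cvtColor(c['img'],cv2.COLOR_RGB2GRAY),(800,600))
for n,u,v in (('FR',322,277),('NR',357,243),('FL',392,328),('NL',430,291)):
  f=lambda i:cv2.resize(i,None,fx=5,fy=5,interpolation=cv2.INTER_CUBIC)
  T=f(a[v-9:v+10,u-9:u+10]);S=f(b[v-17:v+18,u-17:u+18])
  m=cv2.matchTemplate(S,T,cv2.TM_CCOEFF_NORMED);_,s,_,l=cv2.minMaxLoc(m);print(n,s,(np.array(l)/5-8)/1.5625)
"
```

```text
FR 0.971696138381958 [0.26 1.54]
NR 0.915597677230835 [0.   1.79]
FL 0.9136614203453064 [0.   1.41]
NL 0.8115302920341492 [-0.38  1.41]
```

```bash
python3 -c "
from h import *
print(job.sign_off())"
```

```text
the job is handed in; nothing more can be done
None
```

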